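# Close the two flanged payload capsules

## Task

On the rocket crew's field table two brimmed aluminium pots stand mouth-up with an instrument inside. Close both against dust: set the brimmed pot of the same size mouth-down on each, brim on brim and centred, so that each pair stands upright and stable on the table. Set them down, do not drop them; the plain cup without a brim belongs to neither.

Things in the scene. Friction and masses are not known exactly. Their poses are not given: they have to be found in the camera images.
- wide_lower_mouth (a point): Lower half of the wide capsule: a bare aluminium pot standing mouth-up on the table, 60 mm high, body 58 mm outside diameter, wall 3 mm, with a flat outward brim 94 mm in diameter and 5 mm thick level with its rim; a black instrument lies on its floor. This point is the centre of its mouth, level with the top face of the brim (60 mm above the table); z points up. It is loose.
- wide_upper_centre (a point): Upper half of the wide capsule: a bare aluminium pot that stands mouth-down on the table, 60 mm high, round body 58 mm outside diameter with a bevelled closed end on top, and a flat outward brim 94 mm in diameter and 5 mm thick at the bottom, around the mouth. This point is on its axis half-way up, 30 mm above the underside of the brim; z points up (towards the closed end). Loose, 100 to 200 g; grip it by the body above the brim.
- narrow_lower_mouth (a point): Lower half of the narrow capsule: a bare aluminium pot standing mouth-up on the table, 60 mm high, body 40 mm outside diameter, wall 3 mm, with a flat outward brim 72 mm in diameter and 5 mm thick level with its rim; a black instrument lies on its floor. This point is the centre of its mouth, level with the top face of the brim (60 mm above the table); z points up. It is loose.
- narrow_upper_centre (a point): Upper half of the narrow capsule: a bare aluminium pot that stands mouth-down on the table, 60 mm high, round body 40 mm outside diameter with a bevelled closed end on top, and a flat outward brim 72 mm in diameter and 5 mm thick at the bottom, around the mouth. This point is on its axis half-way up, 30 mm above the underside of the brim; z points up (towards the closed end). Loose, 60 to 130 g; grip it by the body above the brim.
Not all that is in view belongs to the job. Leave any orange or purple look-alike of the part that bears wide_upper_centre alone.

How it is judged:
By the outcome, as a careful person would: the job done as asked, in the order asked, and still so for the second after the job is handed in, with the robot touching nothing.
It also fails if it takes over 64 s, if anything falls off the work surface, if the arm or the gripper's body presses on something with over 40 N, if the wrist force passes 120 N, or if a joint passes its speed limit or range.

## Robot

A 6-joint arm with a two-finger parallel gripper is mounted at the origin on the work surface. World frame = base frame: x ahead of the robot, y to its left, z up, the work surface at z = 0. Lengths are in m, angles in rad, forces in N, time in s.
With the tool pointing down it reaches from about 0.375 to 0.9 m from the base axis. Payload 3.1 kg.
Tool frame: the origin (TCP) lies between the finger pads; the fingertips stand 19 mm ahead of it and the grasp point (between the pads) is the TCP; z points along the fingers, y is the direction in which the jaws open and shut (so a half turn about z gives the same grasp; the last joint's range is limited). The gripper opens to 85 mm and grips with 20 to 120 N. Pads are 22 mm wide; open, the fingers measure 114 mm over their backs; the gripper's body (76 mm by 85 mm) begins 54 mm behind the grasp point. The pads swing forward as they close: fully open they stand 13 mm farther back than shut.
Start: joints at [-1.383, 0.527, 1.433, -0, 1.181, -0.178], TCP at [0.224, -0.584, 0.225] pointing down, gripper open.
Joint ranges: [-3.08, 3.08], [-0.75, 2.2], [0.22, 2.44], [-1.43, 4.57], [0, 2.65], [-2.85, 2.85]. Speed limits (rad/s): [2.79, 2.79, 3.14, 3.14, 3.14, 3.14].

## Interface

Orientations are given as a unit quaternion [x, y, z, w].
In Python, from station import manip, optics, job gives the robot as it stands.
- The arm moves only by the shell command python3 -m inch 'ROWS' [OPENING] [FORCE]. ROWS is JSON, one flat list of numbers, 4 for each row, row after row: the shift along the world's x, y, z in cm, then the turn about the world's z in rad. A call has 1 to 20 rows; each row shifts and turns the commanded pose from where the row before left it; what a row does not reach is not made up. A row lasts 1/8 s, in which the tool goes at most 62.5 mm and 10.7 degrees, less where a joint would pass 70% of its speed; a pose out of reach is approached as far as the arm can. A call with a gripper value outside its range is refused whole. OPENING is the opening in per cent of the stroke, from 0 (shut) to 100 (fully open), set as the call begins (- or left out, the last holds). The fingers move at their own pace and stop on an object; FORCE is the grip in N (left out, the last holds). Time passes only in rows, so rows that do not move let the fingers close. It gives the time, the measured TCP pose, the force and the opening at its end, in the units of the state.
- manip.sense(): the state, without advancing time (a new reading comes with each control period).
- optics.snapshot(name): name is "side" or "top"; returns (picture, depth): 480x640x3 uint8, red, green, blue; 480x640 float32, m along the optical axis (not along the pixel's ray), 0 where there is no reading.
- optics.camera_model(name): a dict with "mtx" (3x3 intrinsics, pixels), "dist_coeffs" ([k1, k2, p1, p2, k3] as OpenCV has them; the pictures are not rectified), "camera_from_world" (4x4, takes a point from world to camera coordinates). Camera axes: x right, y up, looking along -z (the intrinsics and any distortion apply to the point x, -y, -z); pixel columns grow to the right and rows downward; lengths in m; the calibration is good to about 2 mm. A picture is of the moment at which its call begins. camera_model takes no time and is no camera call.
- job.sign_off(): hands the job in, once; it reports no verdict.
The state is a dict: "t": time; "q": joint angles; "qd": joint speeds; "tau": joint torques, N m; "tcp_pos": TCP position; "tool_rot": TCP orientation; "force": force on the tool from outside, world axes, zero at the start; "ft_torque": the same for the moment, N m; "finger_gap": opening from 0.0 (shut) to 1.0 (fully open).
Only numpy, scipy, OpenCV 4.12 (cv2) and the standard library are available. Lean on these libraries where they do the work, as an engineer would, in place of code of your own. Each camera call takes 0.05 s, during which the arm holds its last target.

## Working session

There is one attempt and no reset: what is moved stays moved. The work goes in short steps, Python scripts to look and compute and a shell command to move; the robot and the scene stay as the last step left them, time stands still between calls to the robot, and variables do not carry over. Pictures are saved under pics/ and viewed, and the job is handed in when it is done.

```bash
ls; mkdir -p pics; python3 - <<'E'
from station import manip, optics, job
import cv2,numpy as np
print(manip.sense())
for n in("top","side"):
    p,d=optics.snapshot(n); cv2.imwrite(f"pics/{n}0.png",p[:,:,::-1]); np.savez(f"pics/{n}0.npz",p=p,d=d)
    print(n,optics.camera_model(n))
E
```

```text
pics
{'t': 0.0, 'q': array([-1.38351836e+00,  5.28455402e-01,  1.43393669e+00,  5.30330079e-05,
        1.18138285e+00, -1.78464198e-01]), 'qd': array([ 0.00061031,  0.00069138,  0.00017072, -0.00037607,  0.00145753,
       -0.00018047]), 'tau': array([ 1.99634233e-03, -4.42337751e+01, -1.78025419e+01,  3.32165553e-05,
        8.50133831e-03,  2.88276760e-05]), 'tcp_pos': array([ 0.22344886, -0.58289775,  0.22362931]), 'tool_rot': array([ 9.83326880e-01,  1.81843492e-01,  1.97115044e-05, -1.09124006e-03]), 'force': array([-0.27211427, -0.20125685,  0.57033854]), 'ft_torque': array([-0.03444931, -0.06337218,  0.0077027 ]), 'finger_gap': 0.9993159328836602}
top {'mtx': array([[452.71580667,   0.        , 330.10025408],
       [  0.        , 452.71580667, 238.73136209],
       [  0.        ,   0.        ,   1.        ]]), 'dist_coeffs': array([0.01446424, 0.        , 0.        , 0.        , 0.        ]), 'camera_from_world': array([[ 0.02146543, -0.99970182, -0.01164031,  0.03927904],
       [ 0.98048764,  0.01877438,  0.19568218, -0.4930297 ],
       [-0.1954053 , -0.01561358,  0.98059828, -1.04266767],
       [ 0.        ,  0.        ,  0.        ,  1.        ]])}
side {'mtx': array([[504.86571384,   0.        , 318.31508851],
       [  0.        , 504.86571384, 244.24064135],
       [  0.        ,   0.        ,   1.        ]]), 'dist_coeffs': array([-0.08317853,  0.        ,  0.        ,  0.        ,  0.        ]), 'camera_from_world': array([[-0.91445939, -0.4043268 , -0.01684812,  0.45634503],
       [ 0.23801688, -0.57105653,  0.78564776, -0.13771111],
       [-0.32727967,  0.71443284,  0.61844461, -1.00978502],
       [ 0.        ,  0.        ,  0.        ,  1.        ]])}
```

View pics/top0.png

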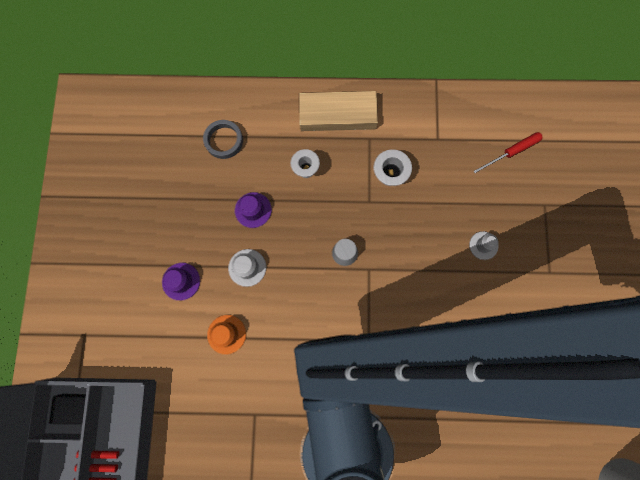

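View pics/side0.png

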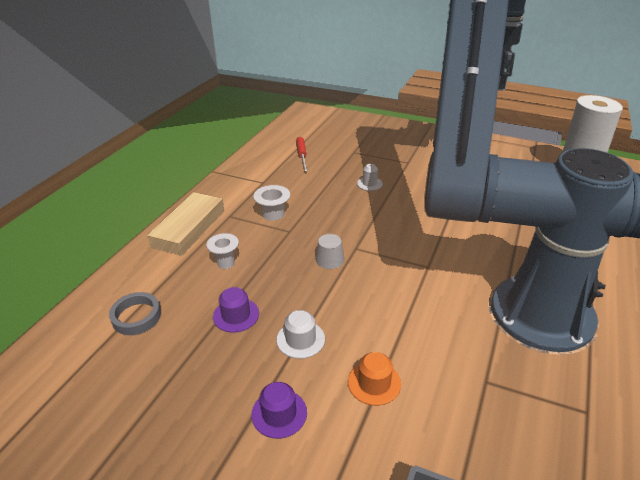

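The candidates in the top view are:
- **Wide lower:** (393,168), the larger mouth-up ring.
- **Narrow lower:** (306,163), the smaller mouth-up ring.
- **Wide upper:** (247,267), bare with a brim. The purple pots at (253,210) and (181,281) and the orange one at (226,334) are look-alikes.
- **Narrow upper:** (484,245), the small one with a brim.
- **Plain cup:** (345,251), no brim, so it is excluded.

I'll measure these and check them in an enlarged crop.

```bash
cat > h.py <<'E'
import cv2,numpy as np
from scipy.optimize import least_squares
from station import manip, optics, job
F=np.diag([1,-1,-1.])
def cast(n,uv,z):
    m=optics.camera_model(n);T=m["camera_from_world"];R=T[:3,:3];t=T[:3,3]
    u=cv2.undistortPoints(np.asarray(uv,float).reshape(-1,1,2),m["mtx"],m["dist_coeffs"])[:,0]
    d=(np.c_[u,np.ones(len(u))]@F)@R   # world dirs
    c=-R.T@t
    return c+d*((np.asarray(z)-c[2])/d[:,2])[:,None]
def cloud(n,d):
    m=optics.camera_model(n);T=m["camera_from_world"];R=T[:3,:3];t=T[:3,3]
    v,u=np.mgrid[:480,:640]
    q=cv2.undistortPoints(np.c_[u.ravel(),v.ravel()].astype(float).reshape(-1,1,2),m["mtx"],m["dist_coeffs"])[:,0]
    P=np.c_[q,np.ones(len(q))]*d.reshape(-1,1)
    return (((P@F)-t)@R).reshape(480,640,3)
def circ(P,r=None):
    x0=[*np.median(P[:,:2],0),r or .04]
    f=lambda p:np.hypot(P[:,0]-p[0],P[:,1]-p[1])-(r or p[2])
    s=least_squares(f,x0,loss="soft_l1",f_scale=.001)
    return s.x[:2],s.x[2] if r is None else r,np.median(abs(f(s.x)))
def gray(p):
    h=cv2.cvtColor(p,cv2.COLOR_RGB2HSV)
    return ((h[...,1]<50)&(h[...,2]>110)).astype(np.uint8)*255
E
python3 - <<'E'
from h import *
S={"wl":((393,168),(272,197)),"nl":((306,163),(223,245)),"wu":((247,267),(300,333)),"nu":((484,245),(370,180))}
for i,n in enumerate(("top","side")):
    a=np.load(f"pics/{n}0.npz");p,d=a["p"],a["d"];g=gray(p);C=cloud(n,d)
    tiles=[]
    for k,c in S.items():
        u,v=c[i]
        m=np.zeros_like(g);m[v-32:v+32,u-32:u+32]=g[v-32:v+32,u-32:u+32]
        cs,_=cv2.findContours(m,cv2.RETR_EXTERNAL,cv2.CHAIN_APPROX_NONE)
        ct=max(cs,key=cv2.contourArea)[:,0]
        z=.06 if k[1]=="l" else .005
        P=cast(n,ct,z);print(n,k,len(ct),"free",circ(P),)
        W=C[v-32:v+32,u-32:u+32].reshape(-1,3);ok=(m[v-32:v+32,u-32:u+32]>0).ravel()
        W=W[ok]; hi=W[W[:,2]>.05]; 
        print("   depth: z max/pctl",np.percentile(W[:,2],[2,50,98]).round(3),"hi n",len(hi),"bbox mid",((hi.max(0)+hi.min(0))/2)[:2].round(4),"size",np.ptp(hi,axis=0)[:2].round(3),"mean",hi.mean(0).round(4))
        t=cv2.cvtColor(p[v-34:v+34,u-34:u+34],cv2.COLOR_RGB2BGR);t=cv2.resize(t,(272,272),interpolation=cv2.INTER_NEAREST)
        cv2.polylines(t,[((ct-[u-34,v-34])*4+2).astype(np.int32)],True,(0,255,0),1);tiles.append(t[:,:])
    cv2.imwrite(f"pics/crop_{n}.png",np.vstack([np.hstack(tiles[:2]),np.hstack(tiles[2:])]))
E
```

```text
top wl 104 free (array([ 0.67233843, -0.10011476]), np.float64(0.04581134678592257), np.float64(0.0005736054608288278))
   depth: z max/pctl [0.004 0.06  0.064] hi n 762 bbox mid [ 0.4988 -0.0567] size [0.44  0.178] mean [ 0.6719 -0.1006  0.0617]
top nl 79 free (array([0.68052537, 0.11625424]), np.float64(0.03485298249229878), np.float64(0.0007654156032592813))
   depth: z max/pctl [0.003 0.06  0.065] hi n 489 bbox mid [0.4974 0.0912] size [0.437 0.118] mean [0.678  0.1152 0.0669]
top wu 151 free (array([0.4223196 , 0.26195023]), np.float64(0.04001325269163104), np.float64(0.006503724598299107))
   depth: z max/pctl [0.001 0.009 0.064] hi n 368 bbox mid [0.366  0.1572] size [0.174 0.25 ] mean [0.4214 0.2545 0.0643]
top nu 78 free (array([ 0.50300244, -0.32393642]), np.float64(0.0221601367481477), np.float64(0.005389261386481749))
   depth: z max/pctl [0.    0.007 0.063] hi n 75 bbox mid [ 0.4966 -0.3274] size [0.017 0.029] mean [ 0.4969 -0.3255  0.0585]
side wl 91 free (array([ 0.66846746, -0.0958701 ]), np.float64(0.0464798973584561), np.float64(0.0012154567433962093))
   depth: z max/pctl [0.002 0.056 0.06 ] hi n 488 bbox mid [0.4192 0.3395] size [0.599 0.976] mean [ 0.6695 -0.0974  0.0588]
side nl 76 free (array([0.67712893, 0.11905771]), np.float64(0.03542890474373254), np.float64(0.0007546877159568741))
   depth: z max/pctl [0.001 0.056 0.06 ] hi n 457 bbox mid [0.4176 0.4537] size [0.596 0.747] mean [0.6778 0.1185 0.0589]
side wu 169 free (array([0.42245077, 0.25414179]), np.float64(0.04717823634479619), np.float64(0.003266740076143089))
   depth: z max/pctl [0.001 0.019 0.06 ] hi n 512 bbox mid [0.2852 0.5293] size [0.331 0.596] mean [0.4157 0.2703 0.0683]
side nu 113 free (array([ 0.48332309, -0.35710193]), np.float64(0.04397235178981282), np.float64(0.01370043792330862))
   depth: z max/pctl [0.    0.007 0.059] hi n 81 bbox mid [ 0.4894 -0.3289] size [0.036 0.03 ] mean [ 0.4883 -0.3264  0.0557]
```

View pics/crop_top.png

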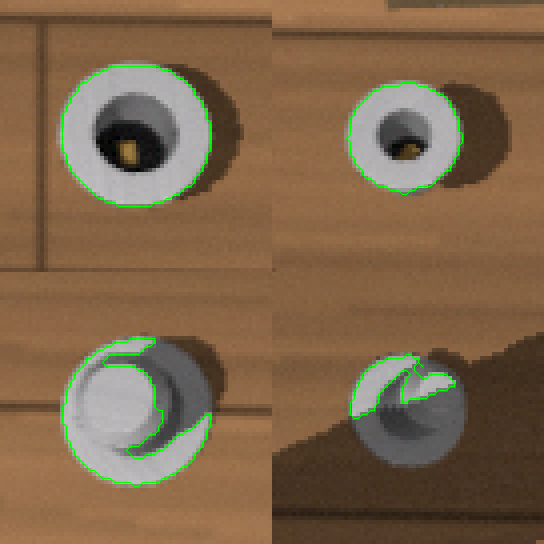

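View pics/crop_side.png

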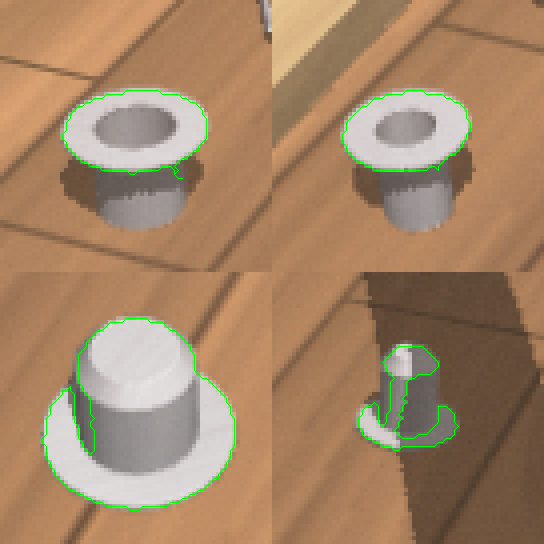

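The crops show brim widths that match the descriptions. The wide pots are the left column and the narrow pots the right, and both uppers are bare aluminium. The shadows cut the uppers' contours, so I'll mask by saturation only and refit.

```bash
cat >> h.py <<'E'
def sat(p,th=75):
    h=cv2.cvtColor(p,cv2.COLOR_RGB2HSV)
    return ((h[...,1]<th)&(h[...,2]>55)).astype(np.uint8)*255
def brim(n,p,uv,z,r,w=34,th=75,img=None):
    u,v=uv;g=sat(p,th);m=np.zeros_like(g);m[v-w:v+w,u-w:u+w]=g[v-w:v+w,u-w:u+w]
    cs,_=cv2.findContours(m,cv2.RETR_EXTERNAL,cv2.CHAIN_APPROX_NONE)
    ct=max(cs,key=cv2.contourArea)[:,0]
    P=cast(n,ct,z);c,rr,e=circ(P)
    for _ in range(5): # trim outliers
        k=abs(np.hypot(*(P[:,:2]-c).T)-rr)<.003
        if k.sum()<20: break
        c,rr,e=circ(P[k])
    return c,rr,e,k.sum(),len(ct),ct
E
python3 - <<'E'
from h import *
S={"wl":((393,168),(272,197),.06,.047),"nl":((306,163),(223,245),.06,.036),"wu":((247,267),(300,333),.005,.047),"nu":((484,245),(370,180),.005,.036)}
for i,n in enumerate(("top","side")):
    p=np.load(f"pics/{n}0.npz")["p"];tiles=[]
    for k,c in S.items():
        u,v=c[i]
        r=brim(n,p,c[i],c[2],c[3]);print(n,k,r[0].round(4),round(r[1],4),round(r[2],5),r[3:5])
        t=cv2.cvtColor(p[v-34:v+34,u-34:u+34],cv2.COLOR_RGB2BGR);t=cv2.resize(t,(272,272),interpolation=cv2.INTER_NEAREST)
        cv2.polylines(t,[((r[5]-[u-34,v-34])*4+2).astype(np.int32)],True,(0,255,0),1);tiles.append(t)
    cv2.imwrite(f"pics/crop2_{n}.png",np.hstack(tiles)[:, :])
a=[cv2.imread(f"pics/crop2_{n}.png") for n in("top","side")]
cv2.imwrite("pics/crop2.png",cv2.resize(np.vstack(a),(800,400)))
E
```

```text
top wl [ 0.6725 -0.1001] 0.0466 0.00055 (np.int64(105), 105)
top nl [0.6801 0.1159] 0.0358 0.00052 (np.int64(79), 79)
top wu [0.4247 0.2555] 0.0465 0.00052 (np.int64(106), 106)
top nu [ 0.4923 -0.3323] 0.0357 0.00057 (np.int64(81), 81)
side wl [ 0.6607 -0.0829] 0.0623 0.0006 (np.int64(29), 108)
side nl [0.6694 0.1277] 0.0481 0.00087 (np.int64(28), 100)
side wu [0.4227 0.2573] 0.0465 0.0006 (np.int64(90), 136)
side nu [ 0.4971 -0.3484] 0.0528 0.01238 (np.int64(11), 79)
```

View pics/crop2.png

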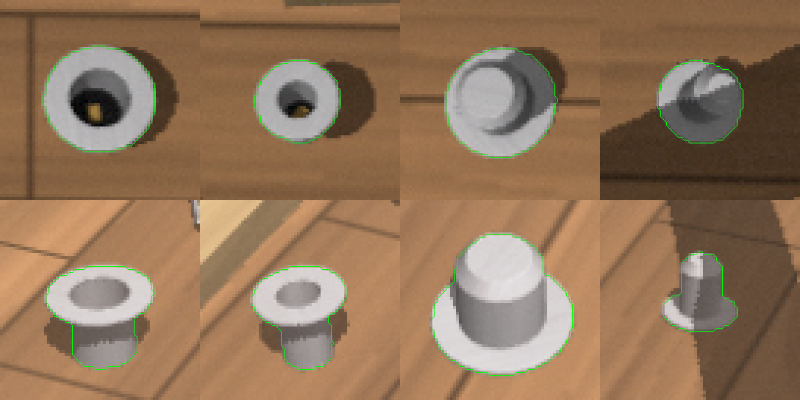

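Top-view radii are 46.6, 35.8, 46.5 and 35.7 mm against 47 and 36 nominal, so the identities are confirmed. The side view agrees on wide_upper within 2.5 mm. Nothing within 0.12 m gets in the way of the jaws at wide_upper, so I'll move above it.

```bash
python3 -m inch '[2.8,4.2,0,0,2.8,4.2,0,0,2.8,4.2,0,0,2.8,4.2,0,0,2.8,4.2,0,0,2.8,4.2,0,0,2.8,4.2,0,0,2.8,4.2,0,0,-0.2,4.2,0,0,-0.2,4.2,0,0,-0.2,4.2,0,0,-0.2,4.2,0,0,-0.2,4.2,0,0,-0.2,4.2,0,0,-0.2,4.2,0,0,-0.2,4.2,0,0,-0.2,4.2,0,0,-0.2,4.2,0,0,-0.2,4.2,0,0,-0.2,4.2,0,0]' 100 40
```

```text
t: 2.6
tcp_pos: [0.4232, 0.2577, 0.2244]
tool_rot: [0.983, 0.182, -0.0, 0.0]
force: [0.4, -0.7, 0.5]
finger_gap: 1.002
```

```bash
python3 -m inch '[0,0,0,0,0,0,0,0]'; python3 - <<'E'
from h import *
print(manip.sense()["tcp_pos"],manip.sense()["q"].round(2))
for n in("top","side"):
    p,d=optics.snapshot(n); cv2.imwrite(f"pics/{n}1.png",p[:,:,::-1]); np.savez(f"pics/{n}1.npz",p=p,d=d)
for k,c in {"wl":((393,168),.06,.047),"nl":((306,163),.06,.036),"nu":((484,245),.005,.036)}.items():
    p=np.load("pics/top1.npz")["p"]; r=brim("top",p,*c);print(k,r[0].round(4),round(r[1],4),round(r[2],5),r[3:5])
p=np.load("pics/side1.npz")["p"];r=brim("side",p,(370,185),.005,.036);print(r[:5])
a=[cv2.resize(cv2.imread(f"pics/{n}1.png"),(400,300)) for n in("top","side")]
cv2.imwrite("pics/both1.png",np.hstack(a))
E
```

```text
t: 2.85
tcp_pos: [0.4231, 0.2559, 0.2242]
tool_rot: [0.983, 0.182, -0.001, 0.0]
force: [0.3, 0.4, 0.3]
finger_gap: 0.999
[0.42309522 0.25593972 0.22423877] [ 0.32  0.35  1.75 -0.    1.04  1.52]
wl [ 0.6723 -0.0999] 0.0468 0.00059 (np.int64(105), 105)
nl [0.6802 0.1159] 0.0358 0.00055 (np.int64(79), 79)
nu [ 0.4923 -0.3323] 0.0356 0.00053 (np.int64(80), 81)
(array([ 0.4964231 , -0.34797224]), np.float64(0.05230070214789733), np.float64(0.012279459636496452), np.int64(12), 78)
```

View pics/both1.png

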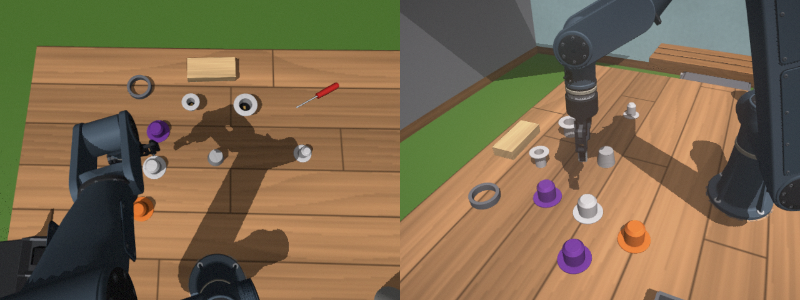

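```bash
python3 -m inch '[0.1,0,-4,0,0,0,-4,0,0,0,-4,0,0,0,-3,0,0,0,-2,0,0,0,-1,0,0,0,-1,0,0,0,0,0]' && python3 -m inch '[0,0,0,0,0,0,0,0,0,0,0,0,0,0,0,0,0,0,0,0,0,0,0,0,0,0,0,0,0,0,0,0]' 0 40
```

```text
t: 3.95
tcp_pos: [0.4246, 0.2561, 0.0345]
tool_rot: [0.983, 0.182, -0.0, 0.0]
force: [0.1, 0.4, -0.3]
finger_gap: 0.999
t: 4.95
tcp_pos: [0.4251, 0.2565, 0.0358]
tool_rot: [0.983, 0.183, 0.001, 0.0]
force: [-0.5, -0.2, 6.2]
finger_gap: 0.644
```

```bash
python3 -m inch '[0,0,1,0,0,0,2,0,0,0,4,0,0,0,5,0,0,0,0,0,0,0,0,0]'; python3 - <<'E'
from h import *
s=manip.sense();print(s["tcp_pos"],s["force"],s["finger_gap"])
for n in("top","side"):
    p,d=optics.snapshot(n); cv2.imwrite(f"pics/{n}2.png",p[:,:,::-1]); np.savez(f"pics/{n}2.npz",p=p,d=d)
a=[cv2.imread(f"pics/{n}2.png") for n in("top","side")]
cv2.imwrite("pics/both2.png",np.hstack([a[0][120:420,50:400],a[1][100:400,150:550]]))
E
```

```text
t: 5.7
tcp_pos: [0.4239, 0.2562, 0.1547]
tool_rot: [0.983, 0.182, -0.0, 0.0]
force: [-0.8, -0.0, -2.5]
finger_gap: 0.642
[0.4238756  0.2562434  0.15465309] [-0.79816521 -0.02439931 -2.46923124] 0.6424877896767817
```

View pics/both2.png

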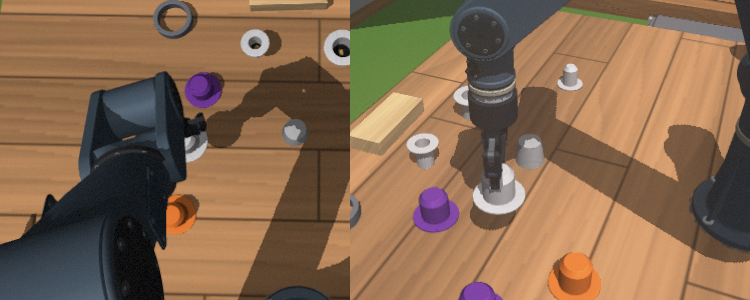

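The pot is held level. I'll carry it over the wide lower.

```bash
python3 -m inch '[1.5,-2.1,0,0,2.7,-3.9,0,0,2.7,-3.9,0,0,2.7,-3.9,0,0,2.7,-3.9,0,0,2.7,-3.9,0,0,2.7,-3.9,0,0,2.7,-3.9,0,0,2.7,-3.9,0,0,1.7,-2.2,0,0,0,0,-2,0,0,0,-1,0,0,0,0,0,0,0,0,0]'; python3 - <<'E'
from h import *
s=manip.sense();print(s["tcp_pos"],s["force"],s["finger_gap"])
for n in("top","side"):
    p,d=optics.snapshot(n); cv2.imwrite(f"pics/{n}3.png",p[:,:,::-1]); np.savez(f"pics/{n}3.npz",p=p,d=d)
a=[cv2.imread(f"pics/{n}3.png") for n in("top","side")]
cv2.imwrite("pics/both3.png",np.hstack([cv2.resize(a[0][110:230,310:460],None,fx=2.6,fy=2.6),cv2.resize(a[1][120:240,200:350],None,fx=2.6,fy=2.6)]))
E
```

```text
t: 7.55
tcp_pos: [0.6726, -0.0981, 0.1246]
tool_rot: [0.983, 0.182, -0.0, -0.0]
force: [0.5, 0.1, -1.4]
finger_gap: 0.64
[ 0.67259003 -0.0981461   0.12462442] [ 0.47743319  0.12934037 -1.41562066] 0.6400525099389015
```

View pics/both3.png

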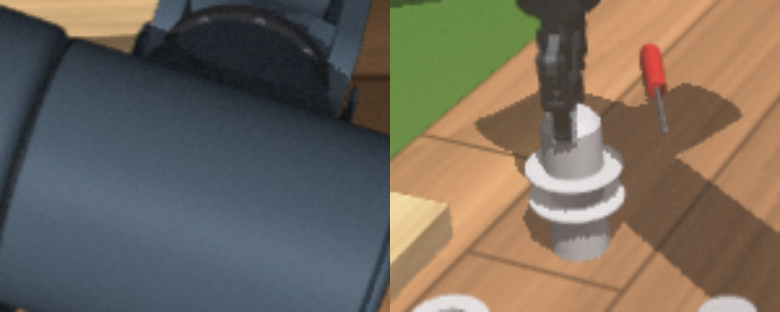

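```bash
python3 - <<'E'
from h import *
p=np.load("pics/side3.npz")["p"]
g=sat(p,60);
t=cv2.resize(p[150:225,235:315,::-1],None,fx=8,fy=8,interpolation=cv2.INTER_NEAREST);cv2.imwrite("pics/c3.png",t)
h=cv2.cvtColor(p,cv2.COLOR_RGB2HSV)
for v in range(168,222):
    r=np.where(g[v,235:315]>0)[0]+235
    print(v,r.min() if len(r) else None,r.max() if len(r) else None,end='; ')
E
```

```text
168 257 305; 169 257 306; 170 258 306; 171 258 280; 172 258 280; 173 258 281; 174 258 281; 175 258 281; 176 258 284; 177 258 285; 178 256 287; 179 254 288; 180 253 288; 181 253 288; 182 252 288; 183 252 289; 184 252 289; 185 252 288; 186 252 288; 187 252 287; 188 253 287; 189 254 287; 190 254 288; 191 255 289; 192 255 289; 193 254 290; 194 254 290; 195 254 290; 196 253 289; 197 253 289; 198 254 289; 199 254 288; 200 255 287; 201 255 286; 202 256 284; 203 258 283; 204 260 283; 205 262 283; 206 262 283; 207 262 283; 208 262 283; 209 262 283; 210 262 284; 211 262 284; 212 262 283; 213 262 283; 214 263 283; 215 263 283; 216 263 282; 217 264 281; 218 265 280; 219 267 277; 220 None None; 221 None None;
```

View pics/c3.png

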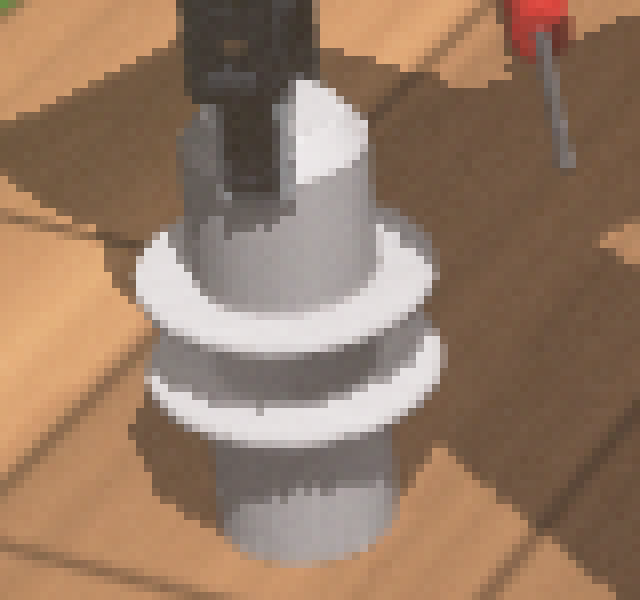

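```bash
cat >> h.py <<'E'
def arcs(p,u0,u1,v0,v1,vsplit,thr=165):
    """lower edges (bottom brim edge, near side) of the two bright bands, per column, subpixel by brightness"""
    g=cv2.cvtColor(p,cv2.COLOR_RGB2GRAY).astype(float); out=[[],[]]
    s=cv2.cvtColor(p,cv2.COLOR_RGB2HSV)[...,1]
    b=(g>thr)&(s<45)
    for u in range(u0,u1):
        for i,(a,c) in enumerate(((v0,vsplit(u)),(vsplit(u),v1))):
            r=np.where(b[a:c,u])[0]
            if len(r): out[i].append((u,a+r.max()+.5))
    return [np.array(o,float) for o in out]
def fitc(n,px,z,r):
    P=cast(n,px,z);f=lambda q:np.hypot(P[:,0]-q[0],P[:,1]-q[1])-r
    s=least_squares(f,np.mean(P[:,:2],0)+[.02,-.02],loss="soft_l1",f_scale=.001)
    return s.x,np.abs(f(s.x)).mean(),len(P)
E
python3 - <<'E'
from h import *
p=np.load("pics/side3.npz")["p"]
U,L=arcs(p,254,288,178,206,lambda u:195 if 262<u<280 else 192)
print(U[::3].tolist(),L[::3].tolist())
kU=(U[:,0]>255)&(U[:,0]<285);kL=(L[:,0]>256)&(L[:,0]<287)
for z in (.089,.090):print("U",fitc("side",U[kU],z,.047))
print("L",fitc("side",L[kL],.055,.047))
p=np.load("pics/side0.npz")["p"]
for nm,(u,v,r) in {"wl":(272,197,.047),"nl":(223,245,.036)}.items():
    A=arcs(p,u-16,u+17,v-8,v+20,lambda q:v-7)[1];print(nm,A[::4].tolist(),fitc("side",A,.055,r))
E
```

```text
[[254.0, 189.5], [257.0, 191.5], [260.0, 191.5], [263.0, 193.5], [266.0, 193.5], [269.0, 193.5], [272.0, 193.5], [275.0, 193.5], [278.0, 192.5], [281.0, 191.5], [284.0, 189.5], [287.0, 187.5]] [[254.0, 199.5], [257.0, 202.5], [260.0, 203.5], [263.0, 204.5], [266.0, 205.5], [269.0, 205.5], [272.0, 205.5], [275.0, 204.5], [278.0, 203.5], [281.0, 203.5], [284.0, 201.5], [287.0, 199.5]]
U (array([ 0.67137779, -0.10288848]), np.float64(0.001322395909076949), 29)
U (array([ 0.67056757, -0.1015284 ]), np.float64(0.0013221650959078539), 29)
L (array([ 0.67267869, -0.10269673]), np.float64(0.0011316200146117927), 30)
wl [[256.0, 201.5], [260.0, 203.5], [264.0, 204.5], [268.0, 204.5], [272.0, 205.5], [276.0, 204.5], [280.0, 203.5], [284.0, 201.5], [288.0, 198.5]] (array([ 0.67256519, -0.1040687 ]), np.float64(0.0011468290284770005), 33)
nl [[207.0, 247.5], [211.0, 251.5], [215.0, 252.5], [219.0, 252.5], [223.0, 252.5], [227.0, 252.5], [231.0, 250.5], [235.0, 247.5]] (array([0.68131531, 0.11216363]), np.float64(0.0008017697882462284), 32)
```

The side view puts the held brim within 1–2 mm of the lower's axis, and the top-based estimate says −1 mm in y. I'll correct by that and lower in steps, watching the force.

```bash
python3 -m inch '[0,-0.1,-1,0,0,0,-1,0,0,0,-0.5,0,0,0,0,0,0,0,0,0]'; python3 -m inch '[0,0,-0.1,0,0,0,-0.1,0,0,0,-0.1,0,0,0,0,0]'; python3 - <<'E'
from h import *
s=manip.sense();print(s["tcp_pos"],s["force"],s["finger_gap"])
p,d=optics.snapshot("side");np.savez("pics/side4.npz",p=p)
cv2.imwrite("pics/c4.png",cv2.resize(p[150:225,235:315,::-1],None,fx=8,fy=8,interpolation=cv2.INTER_NEAREST))
E
```

```text
t: 8.28
tcp_pos: [0.6728, -0.0997, 0.0997]
tool_rot: [0.983, 0.182, 0.0, 0.0]
force: [0.3, 0.3, -1.2]
finger_gap: 0.649
t: 8.78
tcp_pos: [0.6725, -0.0996, 0.0965]
tool_rot: [0.983, 0.182, -0.0, -0.0]
force: [-1.1, 0.2, -1.7]
finger_gap: 0.645
[ 0.67250319 -0.09958529  0.09652927] [-1.08256728  0.1895446  -1.74153769] 0.645453055609521
```

View pics/c4.png

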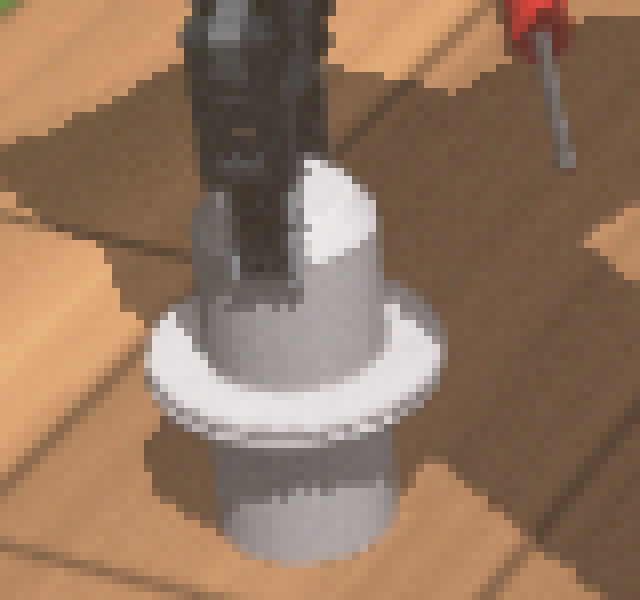

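```bash
python3 -m inch '[0,0,-0.05,0,0,0,0,0]';python3 -m inch '[0,0,-0.05,0,0,0,0,0]'; python3 -m inch '[0,0,-0.05,0,0,0,0,0]'
```

```text
t: 9.07
tcp_pos: [0.6726, -0.0996, 0.0961]
tool_rot: [0.983, 0.182, 0.0, 0.0]
force: [0.7, -0.6, -0.9]
finger_gap: 0.645
t: 9.32
tcp_pos: [0.6726, -0.0996, 0.096]
tool_rot: [0.983, 0.182, 0.0, 0.0]
force: [-0.8, 0.4, 0.1]
finger_gap: 0.64
t: 9.57
tcp_pos: [0.6727, -0.0996, 0.0959]
tool_rot: [0.983, 0.182, 0.0, 0.0]
force: [-2.8, 0.1, 5.3]
finger_gap: 0.643
```

Contact at about 5 N. I'll release, then retreat upward.

```bash
python3 -m inch '[0,0,0,0,0,0,0,0,0,0,0,0,0,0,0,0,0,0,0,0]' 95 && python3 -m inch '[0,0,1,0,0,0,2,0,0,0,4,0,0,0,4,0,0,0,0,0]'; python3 - <<'E'
from h import *
p,d=optics.snapshot("side");np.savez("pics/side5.npz",p=p)
cv2.imwrite("pics/c5.png",cv2.resize(p[150:225,235:315,::-1],None,fx=8,fy=8,interpolation=cv2.INTER_NEAREST))
E
```

```text
t: 10.2
tcp_pos: [0.6726, -0.0996, 0.095]
tool_rot: [0.983, 0.182, -0.0, -0.0]
force: [-0.6, -0.5, 0.9]
finger_gap: 0.95
t: 10.82
tcp_pos: [0.6757, -0.1005, 0.2116]
tool_rot: [0.983, 0.182, 0.005, 0.003]
force: [-0.7, -0.4, -0.2]
finger_gap: 0.946
```

View pics/c5.png

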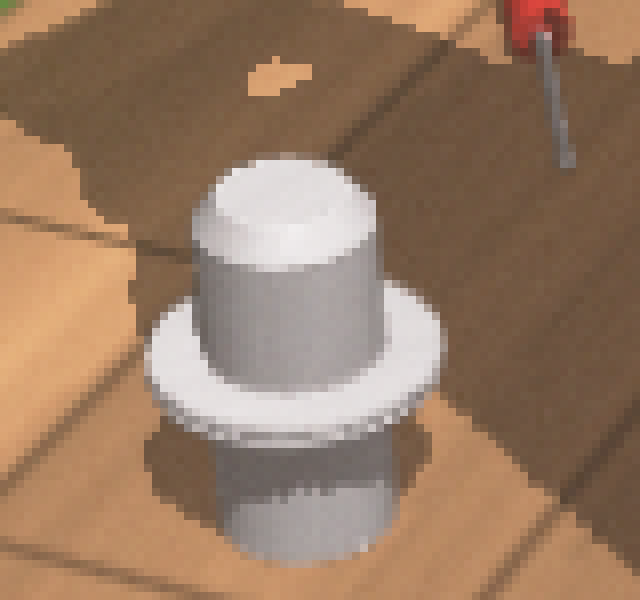

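The pair stands brim on brim, both brims spanning columns 145–445 of the crop. Next is the narrow upper at (0.492, −0.332).

```bash
python3 -m inch '[-2.6,-3.3,0,0,-2.6,-3.3,0,0,-2.6,-3.3,0,0,-2.6,-3.3,0,0,-2.6,-3.3,0,0,-2.6,-3.3,0,0,-2.5,-3.4,0,0,0,0,0,0,0,0,0,0]' 100; python3 - <<'E'
from h import *
for n in("top","side"):
    p,d=optics.snapshot(n); cv2.imwrite(f"pics/{n}6.png",p[:,:,::-1]); np.savez(f"pics/{n}6.npz",p=p,d=d)
p=np.load("pics/top6.npz")["p"]
for k,c in {"nl":((306,163),.06,.036),"wu on wl":((393,168),.065,.047)}.items():
    r=brim("top",p,*c);print(k,r[0].round(4),round(r[1],4),round(r[2],5),r[3:5])
a=[cv2.imread(f"pics/{n}6.png") for n in("top","side")]
cv2.imwrite("pics/both6.png",np.hstack([a[0][120:420,250:640],a[1][100:400,200:600]]))
E
```

```text
t: 12.0
tcp_pos: [0.4912, -0.331, 0.2045]
tool_rot: [0.983, 0.182, -0.0, -0.001]
force: [-1.1, 0.3, -0.1]
finger_gap: 0.997
nl [0.6801 0.1159] 0.0358 0.00052 (np.int64(79), 79)
wu on wl [ 0.651  -0.1166] 0.068 0.00116 (np.int64(60), 222)
```

View pics/both6.png

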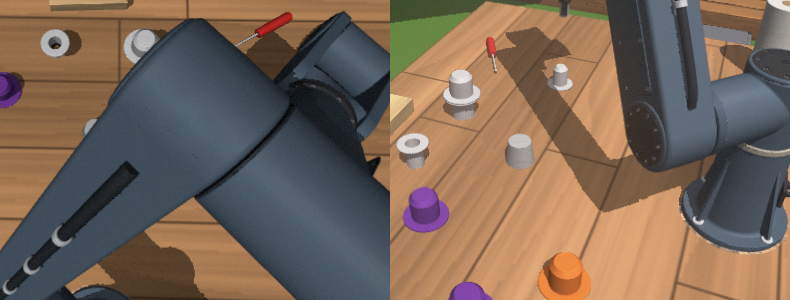

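```bash
python3 -m inch '[0.1,-0.1,-4,0,0,0,-4,0,0,0,-4,0,0,0,-3,0,0,0,-1,0,0,0,-1,0,0,0,0,0,0,0,0,0]' && python3 -m inch '[0,0,0,0,0,0,0,0,0,0,0,0,0,0,0,0,0,0,0,0,0,0,0,0,0,0,0,0,0,0,0,0]' 0 40
```

```text
t: 13.1
tcp_pos: [0.4932, -0.3331, 0.0361]
tool_rot: [0.983, 0.182, 0.001, 0.001]
force: [0.2, 0.2, -0.2]
finger_gap: 1.004
t: 14.1
tcp_pos: [0.4928, -0.3329, 0.0358]
tool_rot: [0.983, 0.182, 0.0, 0.0]
force: [-0.4, 1.7, 4.9]
finger_gap: 0.441
```

```bash
python3 -m inch '[0,0,1,0,0,0,2,0,0,0,4,0,0,0,5,0,0,0,4,0,0,0,0.5,0,0.8,1.8,0,0,1.7,4.1,0,0,1.7,4.1,0,0,1.7,4.1,0,0,1.7,4.1,0,0,1.7,4.1,0,0,1.7,4.1,0,0,1.7,4.1,0,0,1.7,4.1,0,0,1.7,4.1,0,0,1.7,4.1,0,0,1,2,0,0,0,0,0,0,0,0,0,0]'; python3 -m inch '[0,0,-3,0,0,0,-3,0,0,0,-1.5,0,0,0,0,0,0,0,0,0,0,0,0,0]'; python3 - <<'E'
from h import *
s=manip.sense();print(s["tcp_pos"],s["force"],s["finger_gap"])
p,d=optics.snapshot("side");np.savez("pics/side7.npz",p=p)
cv2.imwrite("pics/c7.png",cv2.resize(p[200:275,185:265,::-1],None,fx=8,fy=8,interpolation=cv2.INTER_NEAREST))
E
```

```text
t: 16.6
tcp_pos: [0.6795, 0.1144, 0.1991]
tool_rot: [0.983, 0.182, -0.001, 0.0]
force: [0.3, 0.0, -0.6]
finger_gap: 0.439
t: 17.35
tcp_pos: [0.6816, 0.1153, 0.1267]
tool_rot: [0.983, 0.182, 0.001, 0.0]
force: [0.7, -0.1, -0.2]
finger_gap: 0.44
[0.68155389 0.11527742 0.12665301] [ 0.70814912 -0.12251183 -0.23710382] 0.4404928422064535
```

View pics/c7.png

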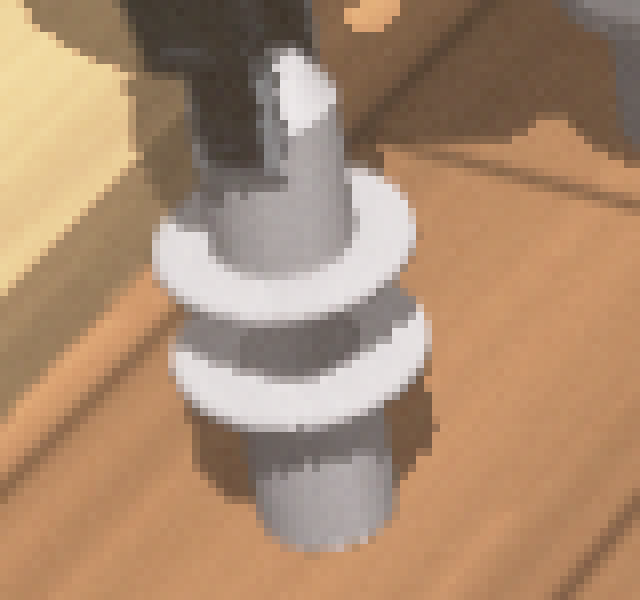

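The lateral offset between the brim midpoints is −2.0 px, with −1.75 px expected from perspective, so they are aligned within 1 mm. I'll lower it and check again.

```bash
python3 -m inch '[0,0,-1,0,0,0,-1,0,0,0,-0.6,0,0,0,0,0,0,0,0,0]'; python3 -m inch '[0,0,-0.1,0,0,0,0,0,0,0,0,0]'; python3 - <<'E'
from h import *
s=manip.sense();print(s["tcp_pos"],s["force"],s["finger_gap"])
p,d=optics.snapshot("side");np.savez("pics/side8.npz",p=p)
cv2.imwrite("pics/c8.png",cv2.resize(p[200:275,185:265,::-1],None,fx=8,fy=8,interpolation=cv2.INTER_NEAREST))
E
```

```text
t: 18.02
tcp_pos: [0.6808, 0.1154, 0.0991]
tool_rot: [0.983, 0.182, 0.0, 0.0]
force: [-0.0, -0.3, -1.4]
finger_gap: 0.437
t: 18.4
tcp_pos: [0.6807, 0.1154, 0.0983]
tool_rot: [0.983, 0.182, 0.0, 0.0]
force: [-0.6, -0.2, -0.8]
finger_gap: 0.437
[0.68065967 0.11538128 0.0983183 ] [-0.58075637 -0.2210898  -0.83522776] 0.43662981075296364
```

View pics/c8.png

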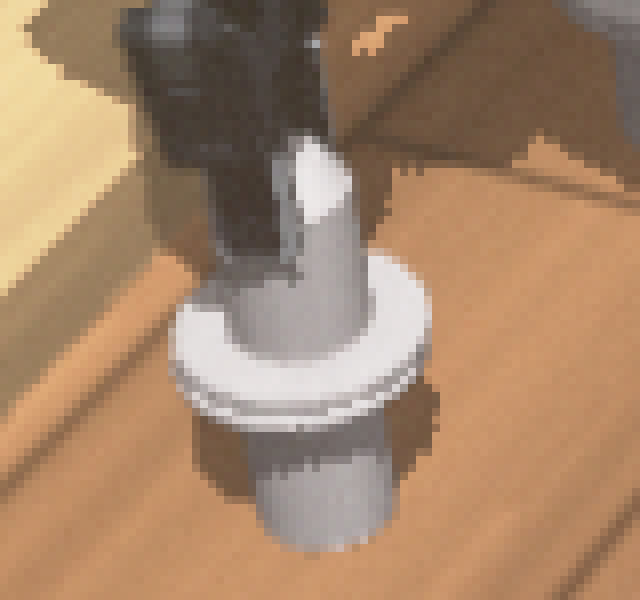

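```bash
python3 -m inch '[0,0,-0.1,0,0,0,0,0]';python3 -m inch '[0,0,-0.05,0,0,0,0,0]'; python3 -m inch '[0,0,-0.05,0,0,0,0,0]'; python3 - <<'E'
from h import *
p,d=optics.snapshot("side");np.savez("pics/side9.npz",p=p)
cv2.imwrite("pics/c9.png",cv2.resize(p[200:275,185:265,::-1],None,fx=8,fy=8,interpolation=cv2.INTER_NEAREST))
E
```

```text
t: 18.7
tcp_pos: [0.6805, 0.1154, 0.097]
tool_rot: [0.983, 0.182, -0.0, -0.0]
force: [1.0, 0.1, -1.3]
finger_gap: 0.439
t: 18.95
tcp_pos: [0.6805, 0.1154, 0.0965]
tool_rot: [0.983, 0.182, -0.0, -0.0]
force: [-0.1, 0.5, -0.6]
finger_gap: 0.437
t: 19.2
tcp_pos: [0.6805, 0.1154, 0.096]
tool_rot: [0.983, 0.182, -0.0, -0.0]
force: [-0.3, -0.2, -0.9]
finger_gap: 0.437
```

View pics/c9.png

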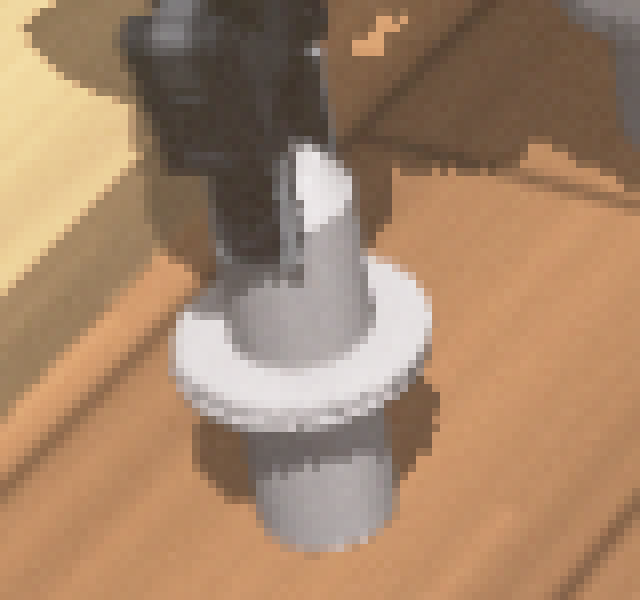

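Nearly touching, and aligned. I'll continue to contact.

```bash
for i in 1; do python3 -m inch '[0,0,-0.05,0,0,0,0,0]'; python3 -m inch '[0,0,-0.04,0,0,0,0,0]'; done
```

```text
t: 19.5
tcp_pos: [0.6807, 0.1154, 0.0959]
tool_rot: [0.983, 0.182, 0.0, 0.0]
force: [-0.1, -0.8, 0.3]
finger_gap: 0.439
t: 19.75
tcp_pos: [0.6808, 0.1154, 0.0958]
tool_rot: [0.983, 0.182, 0.0, 0.0]
force: [0.3, 0.8, 4.3]
finger_gap: 0.439
```

Contact at 4.3 N. Releasing and retreating.

```bash
python3 -m inch '[0,0,0,0,0,0,0,0,0,0,0,0,0,0,0,0,0,0,0,0]' 80 && python3 -m inch '[0,0,1,0,0,0,2,0,0,0,4,0,0,0,4,0,-3,3,0,0,-3,3,0,0,-4,3,0,0,-4,3,0,0,-4,3,0,0,0,0,0,0]'; python3 - <<'E'
from h import *
for n in("top","side"):
    p,d=optics.snapshot(n); cv2.imwrite(f"pics/{n}10.png",p[:,:,::-1]); np.savez(f"pics/{n}10.npz",p=p,d=d)
a=[cv2.imread(f"pics/{n}10.png") for n in("top","side")]
R=lambda x:cv2.resize(x,(400,300),interpolation=cv2.INTER_NEAREST)
cv2.imwrite("pics/fin.png",np.vstack([np.hstack([R(a[0]),R(a[0][125:215,290:410])]),np.hstack([R(a[1][200:275,180:280]),R(a[1][150:225,225:325])])]))
E
```

```text
t: 20.38
tcp_pos: [0.6806, 0.1154, 0.0951]
tool_rot: [0.983, 0.182, -0.0, -0.0]
force: [-0.6, 0.7, 0.1]
finger_gap: 0.799
t: 21.62
tcp_pos: [0.4975, 0.2673, 0.207]
tool_rot: [0.983, 0.184, -0.0, -0.0]
force: [1.0, -0.7, -0.3]
finger_gap: 0.799
```

View pics/fin.png

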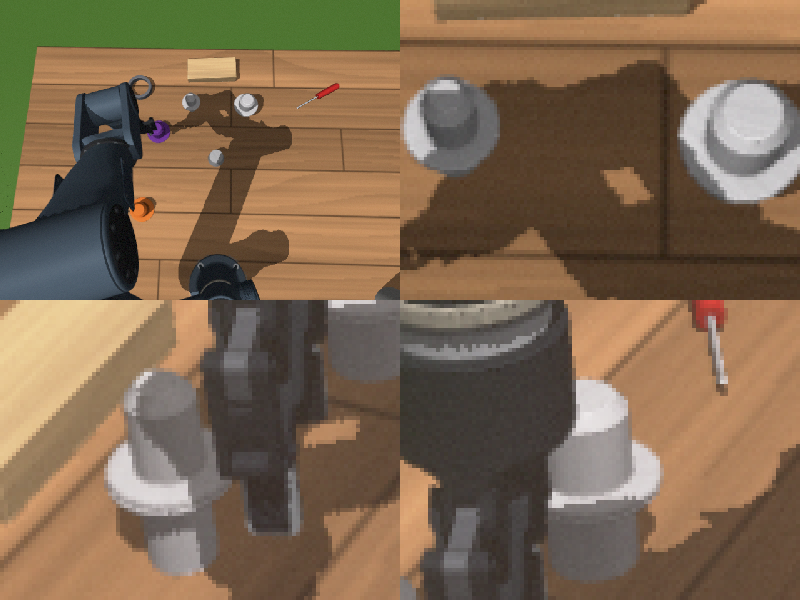

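```bash
python3 -m inch '[0,-5,0,0,0,-5,0,0,0,-5,0,0,0,-5,0,0,0,-5,0,0,0,-5,0,0,0,-5,0,0,0,-5,0,0,0,-5,0,0,0,0,0,0,0,0,0,0]'; python3 - <<'E'
from h import *
I={}
for n in("top","side"):
    p,d=optics.snapshot(n); I[n]=p; np.savez(f"pics/{n}11.npz",p=p,d=d)
for k,c,l in (("narrow",((306,163),.065,.036),[.6801,.1159]),("wide",((393,168),.065,.047),[.6724,-.1])):
    for th in (75,100):
        r=brim("top",I["top"],*c,th=th);print(k,r[0].round(4),"vs lower",l,round(r[1],4),round(r[2],5),r[3:5])
R=lambda x:cv2.resize(x[...,::-1],(400,300),interpolation=cv2.INTER_NEAREST)
t,s=I["top"],I["side"]
cv2.imwrite("pics/fin2.png",np.vstack([np.hstack([R(t),R(t[125:215,290:410])]),np.hstack([R(s[200:275,180:280]),R(s[150:225,225:325])])]))
E
```

```text
t: 23.1
tcp_pos: [0.5006, -0.1857, 0.2054]
tool_rot: [0.984, 0.181, 0.0, -0.0]
force: [0.2, -0.2, -0.3]
finger_gap: 0.795
narrow [0.6051 0.1507] vs lower [0.6801, 0.1159] 0.0426 0.00094 (np.int64(35), 172)
narrow [0.6065 0.1509] vs lower [0.6801, 0.1159] 0.0427 0.00087 (np.int64(35), 154)
wide [ 0.6715 -0.0996] vs lower [0.6724, -0.1] 0.0468 0.0007 (np.int64(105), 106)
wide [ 0.6718 -0.0994] vs lower [0.6724, -0.1] 0.0476 0.00049 (np.int64(107), 107)
```

View pics/fin2.png

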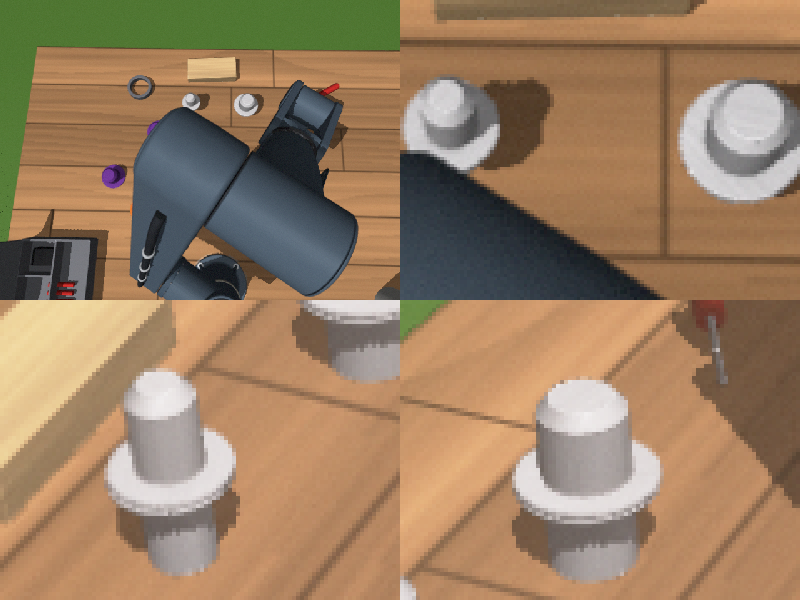

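```bash
python3 - <<'E'
from h import *
p=np.load("pics/top10.npz")["p"]
for th in (75,100):
    r=brim("top",p,(306,163),.065,.036,th=th,w=26);print(r[0].round(4),round(r[1],4),r[2:5])
print(job.sign_off(), manip.sense()["t"]) if abs(r[0]-[.6801,.1159]).max()<.003 else print("check")
E
```

```text
[0.6797 0.1155] 0.036 (np.float64(0.0008155566186036703), np.int64(79), 82)
[0.6796 0.1156] 0.0365 (np.float64(0.0005805102590110724), np.int64(74), 81)
the job is handed in; nothing more can be done
the job is handed in; nothing more can be done
```

Both pots are closed and the job is handed in. I gripped each bare aluminium brimmed upper by the body, carried it over the lower of the same size, lowered it to a light contact of about 5 N, and only then released.

- **Centring:** In the top view each upper's fitted brim centre lies within about 1 mm of its lower's. The wide upper is at (0.672, −0.0995) against (0.672, −0.100). The narrow one is at (0.680, 0.1155) against (0.680, 0.116).
- **Standing:** Both pairs stand upright with their brims flush in the last side view. The plain cup and the orange and purple look-alikes were not touched. The arm was clear of everything, about 23 s into the 64 s.
- **Checks that disagreed:** My first side-view fits of the lower brims differed from the top view by 3–4 mm. I put this down to the brim's thickness on the near side and used mainly the top view. My fit of the wide pair failed when an earlier top picture was taken, and so did that of the narrow pair in the last one, where the arm hid part of it. The figures above come from pictures where the pairs were clear of the arm.

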